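Lock the grinding jar into the sample mill

ROBOT

A 6-joint arm with a two-finger parallel gripper is mounted at the origin on the work surface. World frame = base frame: x ahead of the robot, y to its left, z up, the work surface at z = 0. Lengths are in m, angles in rad, forces in N, time in s.
With the tool pointing down it reaches from about 0.325 to 1 m from the base axis. Payload 5.1 kg.
Tool frame: the origin (TCP) lies on the front face of the gripper's body, between the roots of the fingers; the fingertips stand 73 mm ahead of it and the grasp point (between the pads) lies 54 mm ahead of it (robot.grip_depth is the x of the grasp point in the tool frame, in m); x points along the fingers, y is the direction in which the jaws open and shut, and the axes are right-handed (so a half turn about x gives the same grasp; the last joint's range is limited). The gripper opens to 85 mm and grips with 20 to 120 N. Pads are 22 mm wide; open, the fingers measure 114 mm over their backs; the gripper's body (76 mm by 85 mm) begins 54 mm behind the grasp point. The pads swing forward as they close: fully open they stand 13 mm farther back than shut.
Start: joints at [1.148, 0.124, 1.65, -0, 1.367, -0.083], TCP at [0.217, 0.613, 0.304] pointing down, gripper open.
Joint ranges: [-2.61, 2.61], [-1.02, 2.33], [0.03, 2.71], [-1.35, 4.49], [0.32, 2.68], [-2.91, 2.91]. Speed limits (rad/s): [2.57, 2.57, 3.14, 3.14, 3.14, 3.14].

INTERFACE

Orientations are given as [roll, pitch, yaw] about the fixed x, y, z axes, in that order (R = Rz(yaw) Ry(pitch) Rx(roll)).
In Python, from workcell import monitor, eyes, workorder, robot gives the robot as it stands.
- The arm moves only by the tool servo_tool, never from a script. Its argument "motion" is a list that holds one entry, the list of rows, each a list of 4 numbers: the shift along the tool's x, y, z in m, then the turn about the tool's x in degrees. In form: [[[tx, ty, tz, twist], ...]]. A call has exactly 8 rows; each row shifts and turns the commanded pose from where the row before left it, along the tool's axes as they then stand; what a row does not reach is not made up. A row lasts 1/12 s, in which the tool goes at most 41.7 mm and 7.16 degrees, less where a joint would pass 70% of its speed; a pose out of reach is approached as far as the arm can. A call is refused whole if a number of a shift passes 0.0417 or a number of a turn 7.16, either way. A call with a gripper value outside its range is refused whole. "grip" is the closure in counts, from 0 (fully open) to 255 (shut), set as the call begins (left out, the last holds). The fingers move at their own pace and stop on an object; "grip_force" is the grip in N (left out, the last holds). Time passes only in rows, so rows that do not move let the fingers close, or fill a call up. It gives the time, the measured TCP pose, the force and the opening at its end, in the units of the state.
- monitor.get_obs(): the state, without advancing time (a new reading comes with each control period).
- eyes.capture(name): name is "side" or "top" or "wrist"; returns the picture (400x640x3 uint8, red, green, blue); there is no depth.
- eyes.camera_params(name): a dict with "intrinsics" (3x3 intrinsics, pixels), "eye" and "rotation" of the camera in the world. Camera axes: x right, y up, looking along -z (the intrinsics and any distortion apply to the point x, -y, -z); pixel columns grow to the right and rows downward; lengths in m; the calibration is good to about 2 mm. A picture is of the moment at which its call begins: read the wrist's pose just before it. camera_params takes no time and is no camera call; for the wrist camera it gives the pose at the moment of the call.
- workorder.finish_job(): hands the job in, once; it reports no verdict.
The state is a dict: "clock": time; "joint_pos": joint angles; "joint_vel": joint speeds; "joint_efforts": joint torques, N m; "ee_pos": TCP position; "orientation": TCP orientation; "contact_force": force on the tool from outside, world axes, zero at the start; "ft_torque": the same for the moment, N m; "grip_width": finger opening in m.
Only numpy, scipy, OpenCV 4.12 (cv2) and the standard library are available. Lean on these libraries where they do the work, as an engineer would, in place of code of your own. Each camera call takes 0.05 s, during which the arm holds its last target.

TASK

Fit the steel grinding jar with the grip bar into the collar of the sample mill: let its two lugs find the entry slots, press it fully down against the spring, and twist it clockwise a quarter turn until it clicks up into its lock, then let go of it. Use a light hand, never forcing the jar against the mill, and leave everything else on the bench where it stands.

Things in the scene. Friction and masses are not known exactly. Their poses are not given: they have to be found in the camera images.
- jar: The grinding jar to fit: an upright steel cylinder 56 mm across, with a 60 mm lid (top 66 mm above the underside) and on it a black grip bar 50 mm long, 14 mm thick, 30 mm tall (top at 96 mm). Two lugs stick out near the foot, in line with the bar. Half a turn makes no difference. Mass 0.28 to 0.46 kg. Origin: centre of its underside; z up its axis, x along the bar and the lugs.
- jar_lug (a point): Lower outer edge of the jar's lug on its +x side; the other lug lies opposite. Each is a square steel block 10 mm wide, 5 mm tall, reaching out to 36 mm from the jar's axis, its lower face 8 mm above the jar's underside. Same axes as the jar.
- jar_grip (a point): Point on the jar's axis inside the grip bar, 88 mm above the jar's underside (22 mm above the lid): the height to grip. Pinch the bar across its 14 mm thickness (along y). Same axes as the jar.
- mill: The sample mill, fixed to the bench: a white housing 200 x 150 mm, 80 mm tall, with a round slotted steel collar (84 mm outside, 60 mm bore) standing on it. Origin: on the collar's axis at bench height; z up; the housing reaches 135 mm from the axis towards +x, 65 mm towards -x. Pushing the jar against any part of it with over 45 N is damage.
- rim (a point): Centre of the collar's mouth, level with its flat rim 115 mm above the bench; mill's axes. Two opposite slots in the rim, 13 mm wide, admit the lugs within 0.05 rad. The collar was set by hand: seen from above, the slots lie 0.70 rad anticlockwise of this x axis, give or take 0.22; the exact angle is not reported: see or feel it. Lugs resting on the rim: jar's underside at 107 mm.
- loose_rest (a point): Point on the collar's axis 105 mm above the bench: where the jar's underside rests on the spring plate when it stands loose, its lugs 2 mm into the slots. The plate pushes up on the jar with 5 N at first and 0.7 N more per mm, 15 N at the bottom, a hard stop with the underside at 91 mm (less the jar's weight). Mill's axes.
- lock_rest (a point): Point on the axis, 98 mm above the bench: height of the locked jar's underside. With it below 94 mm the lugs pass under the collar's roof and the jar turns clockwise (from above) by 1.40 rad, end stop at 1.46. There a 4 mm notch lets the spring lift it, locked, to 98 mm. Short of the notch the spring holds it at 94 mm, so it can be let go and regripped. Mill's axes.
- reagent: white plastic jar with black cap, 64 mm across, 130 mm tall; bystander. Origin: centre of its underside.
- amber: amber glass bottle with red cap, 60 mm across, 150 mm tall; bystander. Origin: centre of its underside.
- beaker: open glass beaker, 70 mm across, 90 mm tall; bystander. Origin: centre of its underside.
- mortar: white ceramic bowl, 90 mm across, 50 mm tall; bystander. Origin: centre of its underside.
- scoop: steel sampling spoon lying on the bench, 180 mm long; bystander.
- spare: small plain steel pot, 48 mm across, 50 mm tall, without lugs or grip bar; bystander. Origin: centre of its underside.
- dish: shallow white dish, 90 mm across, 14 mm tall; bystander. Origin: centre of its underside.
Not all that is in view belongs to the job. Leave any green or purple look-alike of the jar alone.

How it is judged:
By the outcome, as a careful person would: the job done as asked, in the order asked, and still so for the second after the job is handed in, with the robot touching nothing.
It also fails if it takes over 72 s, if anything falls off the work surface, if the arm or the gripper's body presses on something with over 40 N, if the wrist force passes 120 N, or if a joint passes its speed limit or range.

## Working session

There is one attempt and no reset: what is moved stays moved. The work goes in short steps, Python scripts to look and compute and a tool call to move; the robot and the scene stay as the last step left them, time stands still between calls to the robot, and variables do not carry over. Pictures are saved under pics/ and viewed, and the job is handed in when it is done.

Besides the shell and the picture viewer there is one more tool, called by a JSON object that holds its "fn" and its "kwargs". servo_tool: Moves the arm, as the interface text tells. Its arguments: {"type":"object","properties":{"motion":{"type":"array"},"grip":{"type":"number"},"grip_force":{"type":"number"}},"required":["motion"]}

```bash
mkdir -p pics; ls; python3 - <<'E'
from workcell import monitor, eyes, workorder, robot
import cv2
print(monitor.get_obs())
for n in ["side","top","wrist"]:
    p=eyes.camera_params(n); print(n,p)
    im=eyes.capture(n); cv2.imwrite(f"pics/{n}0.png",im[:,:,::-1])
E
```

```text
pics
{'clock': 0.0, 'joint_pos': array([ 1.14840754e+00,  1.24509676e-01,  1.65170092e+00,  2.03821036e-05,
        1.36748662e+00, -8.26120583e-02]), 'joint_vel': array([ 0.00095834, -0.00057044,  0.00177576,  0.0017675 ,  0.00084244,
       -0.00149321]), 'joint_efforts': array([-4.72127012e-04, -4.23610389e+01, -3.65447223e+01, -2.04696526e-04,
        7.03721933e-03, -1.97120340e-05]), 'ee_pos': array([0.21646886, 0.61240101, 0.30263398]), 'orientation': array([-1.66288924,  1.56869167, -2.00267011]), 'contact_force': array([-0.1786156 ,  0.125311  ,  1.07021821]), 'ft_torque': array([ 0.00358022,  0.01621333, -0.00803529]), 'grip_width': 0.08538918505033144}
side {'intrinsics': array([[387.73854192,   0.        , 319.78589618],
       [  0.        , 387.73854192, 201.03758238],
       [  0.        ,   0.        ,   1.        ]]), 'eye': array([ 0.26092316, -0.74380008,  0.91180137]), 'rotation': array([ 0.77334733,  0.01218238, -0.37659623])}
top {'intrinsics': array([[418.61242739,   0.        , 320.53037611],
       [  0.        , 418.61242739, 200.24048463],
       [  0.        ,   0.        ,   1.        ]]), 'eye': array([ 0.35793246, -0.0161554 ,  1.17397831]), 'rotation': array([ 0.16492741,  0.00957861, -1.59370055])}
wrist {'intrinsics': array([[311.53416737,   0.        , 323.31233575],
       [  0.        , 311.53416737, 199.48832878],
       [  0.        ,   0.        ,   1.        ]]), 'eye': array([0.14406831, 0.63788649, 0.37311285]), 'rotation': array([-3.03598994e-01,  1.07316318e-03,  1.23158434e+00])}
```

View pics/top0.png

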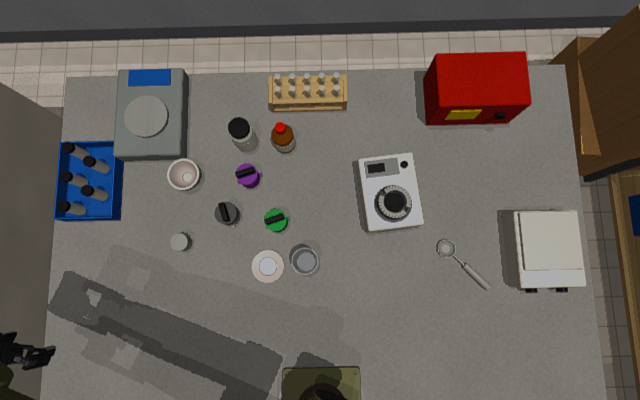

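View pics/side0.png

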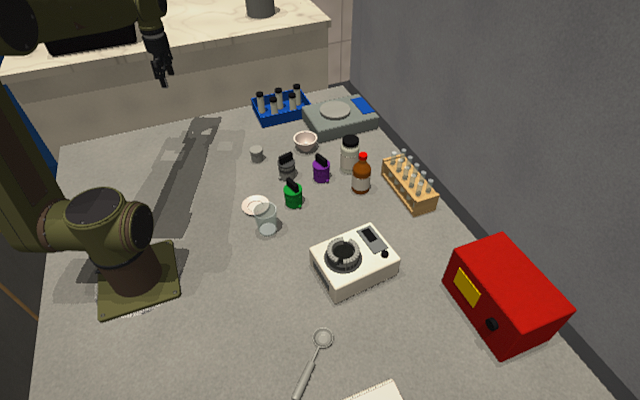

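View pics/wrist0.png

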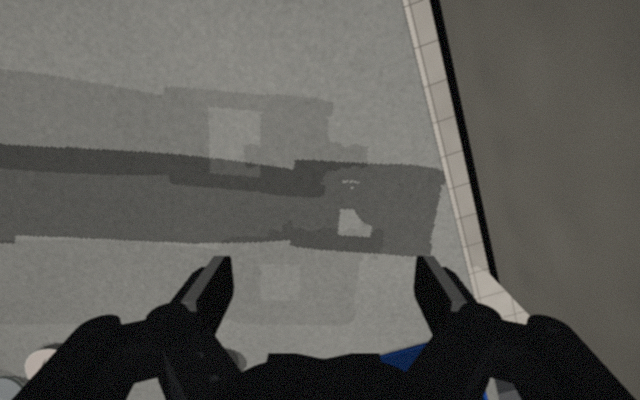

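```bash
cat > h.py <<'E'
import numpy as np, cv2
from scipy.spatial.transform import Rotation as Rn
from workcell import monitor, eyes, workorder, robot
def RT(p): return Rn.from_euler('xyz',p['rotation']).as_matrix()
def ray(p,u,v):
    K=p['intrinsics']; d=np.linalg.solve(K,[u,v,1.0]); d=np.array([d[0],-d[1],-d[2]])
    return np.array(p['eye']),RT(p)@d
def onz(p,u,v,z):
    e,d=ray(p,u,v); return e+d*(z-e[2])/d[2]
def proj(p,X):
    q=RT(p).T@(np.array(X)-p['eye']); K=p['intrinsics']
    return K[0,2]+K[0,0]*q[0]/-q[2], K[1,2]-K[1,1]*q[1]/-q[2]
E
python3 - <<'E'
import cv2
t=cv2.imread('pics/top0.png'); s=cv2.imread('pics/side0.png')
a=cv2.resize(t[185:240,195:300],None,fx=7,fy=7,interpolation=cv2.INTER_NEAREST)
cv2.imwrite('pics/c1.png',a)
a=cv2.resize(t[145:240,345:435],None,fx=6,fy=6,interpolation=cv2.INTER_NEAREST)
cv2.imwrite('pics/c2.png',a)
a=cv2.resize(s[130:220,240:340],None,fx=6,fy=6,interpolation=cv2.INTER_NEAREST)
cv2.imwrite('pics/c3.png',a)
E
```

```text
(no output)
```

View pics/c1.png

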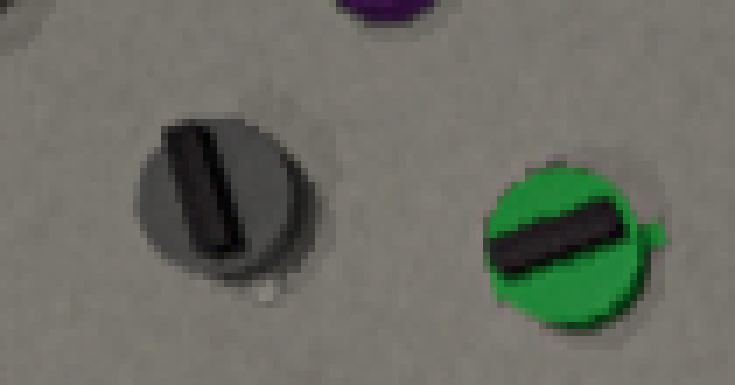

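View pics/c2.png

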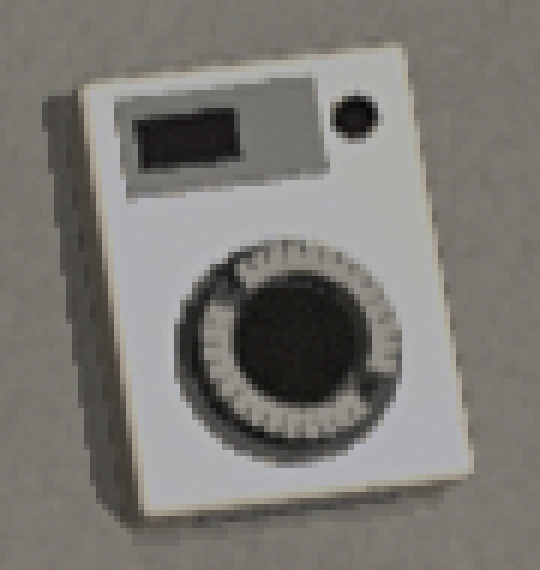

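View pics/c3.png

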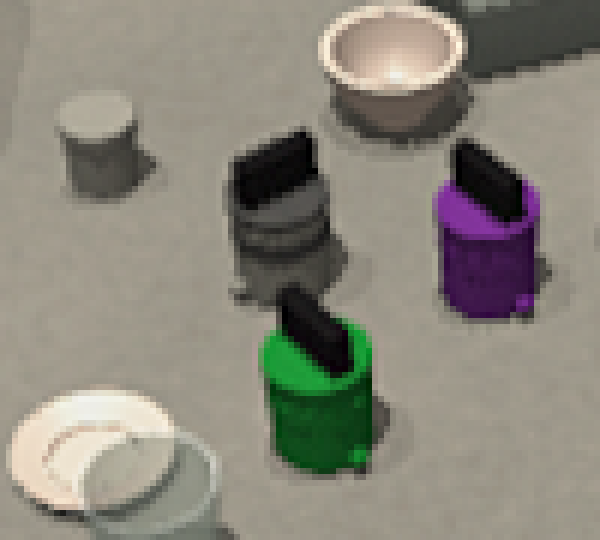

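```bash
python3 - <<'E'
from h import *
p=eyes.camera_params('top'); q=eyes.camera_params('side')
c1=lambda u,v:(195+(u+.5)/7-.5,185+(v+.5)/7-.5)
c2=lambda u,v:(345+(u+.5)/6-.5,145+(v+.5)/6-.5)
A=onz(p,*c1(184,128),.096);B=onz(p,*c1(224,252),.096)
print('bar',A,B,(A+B)/2,np.linalg.norm(A-B),np.arctan2(*(A-B)[1::-1]))
print('lid',onz(p,*c1(216,196),.066),'lug',onz(p,*c1(265,292),.013))
print('bore',onz(p,*c2(303,338),.115))
im=eyes.capture('top')
S1=onz(p,*c2(225,275),.115);S2=onz(p,*c2(378,385),.115)
print('slots',S1,S2,(S1+S2)/2,np.linalg.norm(S1-S2),np.arctan2(*(S1-S2)[1::-1]))
P=[onz(p,*c2(*c),.080) for c in [(82,85),(405,47),(473,472),(147,515)]]
P=np.array(P);print(P, [np.linalg.norm(P[i]-P[i-1]) for i in range(4)])
print('mill x dir',[np.arctan2(*(a-b)[1::-1]) for a,b in((P[0],P[3]),(P[1],P[2]))])
# collar ring: bright on rim, ellipse
print(proj(q,[*(A+B)[:2]/2,.096]))
E
```

```text
bar [0.53699845 0.25069633 0.096     ] [0.49004417 0.23507767 0.096     ] [0.51352131 0.242887   0.096     ] 0.04948379811133981 0.3211225052780866
lid [0.51533722 0.24543557 0.066     ] lug [0.48378907 0.23783288 0.013     ]
bore [ 0.52795356 -0.20078369  0.115     ]
slots [ 0.55610342 -0.16885151  0.115     ] [ 0.50694283 -0.23155172  0.115     ] [ 0.53152313 -0.20020162  0.115     ] 0.07967483993420689 0.9058521527059277
[[ 0.6509035  -0.11393716  0.08      ]
 [ 0.66479061 -0.25950849  0.08      ]
 [ 0.47253288 -0.27786196  0.08      ]
 [ 0.45712542 -0.13495559  0.08      ]] [np.float64(0.1949146488301354), np.float64(0.14623222786974832), np.float64(0.19313178218609073), np.float64(0.14373454493596508)]
mill x dir [np.float64(0.10804410340576646), np.float64(0.09517439948869282)]
(np.float64(284.33143242145576), np.float64(155.33424325102504))
```

```bash
cat >> h.py <<'E'
def pose():
    o=monitor.get_obs(); R=Rn.from_euler('xyz',o['orientation']).as_matrix(); return o,R
def plan(xyz,yang):
    """tool-frame shift & twist to bring TCP to xyz with tool y axis at angle yang (mod pi)"""
    o,R=pose(); d=R.T@(np.array(xyz)-o['ee_pos'])
    cur=np.arctan2(R[1,1],R[0,1]); tw=(cur-yang+np.pi/2)%np.pi-np.pi/2
    print('t',round(o['clock'],2),'pos',o['ee_pos'].round(4),'yang',round(cur,4),'q',o['joint_pos'].round(3),'F',o['contact_force'].round(2),'w',round(o['grip_width'],4))
    print('shift',d.round(4),'twist deg +cw',np.degrees(tw).round(2))
E
python3 - <<'E'
from h import *
o,R=pose(); print(R.round(3))
plan([.514,.244,.30],.32+np.pi/2)
plan([.53,-.2,.30],.906+np.pi/2)
E
```

```text
[[-0.001  0.333  0.943]
 [-0.001  0.943 -0.333]
 [-1.    -0.001 -0.   ]]
t 0.2 pos [0.2165 0.6126 0.3031] yang 1.231 q [ 1.148  0.124  1.651  0.     1.367 -0.083] F [-0.99  0.23 -0.06] w 0.0853
shift [ 0.0034 -0.2483  0.4033] twist deg +cw -37.8
t 0.2 pos [0.2165 0.6126 0.3031] yang 1.231 q [ 1.148  0.124  1.651  0.     1.367 -0.083] F [-0.99  0.23 -0.06] w 0.0853
shift [ 0.0039 -0.6616  0.5664] twist deg +cw -71.38
```

{"fn": "servo_tool", "kwargs": {"motion": [[[0,-0.0155,0.0252,0],[0,-0.0155,0.0252,0],[0,-0.0155,0.0252,0],[0,-0.0155,0.0252,0],[0,-0.0155,0.0252,0],[0,-0.0155,0.0252,0],[0,-0.0155,0.0252,0],[0,-0.0155,0.0252,0]]]}}

```text
clock: 0.87
ee_pos: [0.366, 0.4274, 0.3038]
orientation: [-2.033, 1.571, -2.372]
contact_force: [0.2, 0.7, -0.4]
grip_width: 0.0852
```

{"fn": "servo_tool", "kwargs": {"motion": [[[0,-0.0155,0.0252,0],[0,-0.0155,0.0252,0],[0,-0.0155,0.0252,0],[0,-0.0155,0.0252,0],[0,-0.0155,0.0252,0],[0,-0.0155,0.0252,0],[0,-0.0155,0.0252,0],[0,-0.0155,0.0252,0]]]}}

```text
clock: 1.53
ee_pos: [0.5148, 0.2433, 0.3038]
orientation: [-2.439, 1.571, -2.779]
contact_force: [0.1, 0.4, -0.4]
grip_width: 0.085
```

{"fn": "servo_tool", "kwargs": {"motion": [[[0,0,0,7.1],[0,0,0,7.1],[0,0,0,7.1],[0,0,0,7.1],[0,0,0,7.1],[0,0,0,7.1],[0,0,0,7.1],[0,0,0,7.1]]]}}

```text
clock: 2.2
ee_pos: [0.514, 0.2445, 0.3036]
orientation: [-1.373, 1.57, -2.711]
contact_force: [1.4, 0.2, 0.2]
grip_width: 0.0853
```

{"fn": "servo_tool", "kwargs": {"motion": [[[0,0,0,7.1],[0,0,0,7.1],[0,0,0,7.1],[0,0,0,7.1],[0,0,0,7.1],[0,0,0,7.1],[0,0,0,7.1],[0,0,0,7.1]]]}}

```text
clock: 2.87
ee_pos: [0.514, 0.2446, 0.3037]
orientation: [-0.539, 1.57, -2.867]
contact_force: [0.0, 0.7, -1.2]
grip_width: 0.0858
```

{"fn": "servo_tool", "kwargs": {"motion": [[[0,0,0,7.1],[0,0,0,7.1],[0,0,0,7.1],[0,0,0,7.1],[0,0,0,0],[0,0,0,0],[0,0,0,0],[0,0,0,0]]]}}

```text
clock: 3.53
ee_pos: [0.5141, 0.2446, 0.3039]
orientation: [0.277, 1.571, -2.539]
contact_force: [0.2, 0.2, 0.0]
grip_width: 0.0855
```

```bash
python3 - <<'E'
from h import *
plan([.514,.244,.142],.32+np.pi/2)
p=eyes.camera_params('wrist'); print(p['eye'],p['rotation'],proj(p,[.514,.244,.096]))
im=eyes.capture('wrist'); cv2.imwrite('pics/w1.png',im[:,:,::-1])
E
```

```text
t 3.53 pos [0.5141 0.2446 0.3039] yang -1.2456 q [ 0.35  -0.054  1.833 -0.     1.363  1.595] F [0.21 0.21 0.02] w 0.0855
shift [0.1619 0.0005 0.0003] twist deg +cw 0.3
[0.58657155 0.26886369 0.37417764] [-3.04795821e-01  1.13278400e-03 -1.24503656e+00] (np.float64(324.0104212163509), np.float64(188.35651845017642))
```

View pics/w1.png

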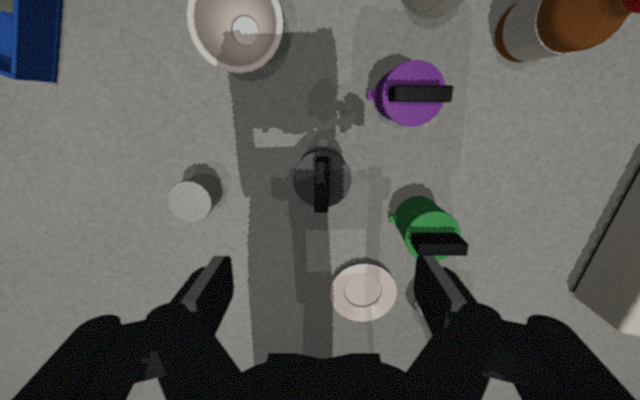

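```bash
python3 - <<'E'
from h import *
p=eyes.camera_params('wrist')
im=cv2.imread('pics/w1.png')
cv2.imwrite('pics/w1c.png',cv2.resize(im[135:225,275:370],None,fx=6,fy=6,interpolation=cv2.INTER_CUBIC))
g=im.max(2); m=(g[135:225,275:370]<32).astype(np.uint8)
n,l,s,c=cv2.connectedComponentsWithStats(m); print(s,c)
E
```

```text
[[   0    0   95   90 7832]
 [  39   15    2    2    3]
 [  46   14    2    1    2]
 [  53   15    3    3    4]
 [  35   16    1    1    1]
 [  37   16    1    1    1]
 [  57   16    1    1    1]
 [  60   18    1    1    1]
 [  38   21   21   56  685]
 [  41   33    1    1    1]
 [  57   35    1    1    1]
 [  41   36    1    1    1]
 [  59   38    1    1    1]
 [  44   40    1    1    1]
 [  34   42    1    1    1]
 [  61   44    1    1    1]
 [  29   46    1    1    1]
 [  58   46    1    1    1]
 [  34   48    1    1    1]
 [  23   50    1    1    1]
 [  58   51    1    1    1]
 [  57   54    2    1    2]
 [  64   55    2    2    2]
 [  57   59    1    1    1]
 [  30   63    1    1    1]
 [  35   62    1    1    1]
 [  57   62    1    1    1]] [[46.96705822 43.93871297]
 [39.66666667 15.33333333]
 [46.5        14.        ]
 [54.         16.        ]
 [35.         16.        ]
 [37.         16.        ]
 [57.         16.        ]
 [60.         18.        ]
 [47.33576642 51.34160584]
 [41.         33.        ]
 [57.         35.        ]
 [41.         36.        ]
 [59.         38.        ]
 [44.         40.        ]
 [34.         42.        ]
 [61.         44.        ]
 [29.         46.        ]
 [58.         46.        ]
 [34.         48.        ]
 [23.         50.        ]
 [58.         51.        ]
 [57.5        54.        ]
 [64.5        55.5       ]
 [57.         59.        ]
 [30.         63.        ]
 [35.         62.        ]
 [57.         62.        ]]
```

View pics/w1c.png

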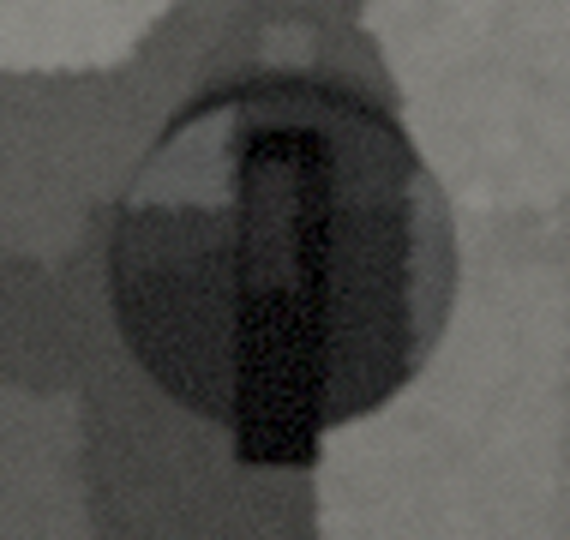

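```bash
python3 - <<'E'
from h import *
p=eyes.camera_params('wrist')
c=lambda u,v:(275+(u+.5)/6-.5,135+(v+.5)/6-.5)
A=onz(p,*c(277,462),.096);B=onz(p,*c(271,155),.096)
print(A,B,np.linalg.norm(A-B),(A+B)/2,np.arctan2(*(A-B)[1::-1]),np.arctan2(*(B-A)[1::-1]))
# lid circle x-extent 110..460 , top 85(lower body?) bottom 430
L=onz(p,*c(110,265),.066);Rr=onz(p,*c(460,265),.066);print('lid',(L+Rr)/2,np.linalg.norm(L-Rr))
G=onz(p,*c(288,45),.013);print('lug',G)
C=(A+B)/2
plan([C[0],C[1],.142],.32+np.pi/2)
E
```

```text
[0.49140781 0.23962397 0.096     ] [0.53749841 0.25599616 0.096     ] 0.048912083079014575 [0.51445311 0.24781007 0.096     ] -2.80027722789471 0.3413154256950831
lid [0.51514412 0.24642563 0.066     ] 0.05925792889949751
lug [0.54404424 0.25580165 0.013     ]
t 3.58 pos [0.5141 0.2446 0.3039] yang -1.246 q [ 0.35  -0.054  1.833  0.     1.363  1.596] F [-0.21 -0.24  0.07] w 0.0852
shift [ 0.1619 -0.0029 -0.0014] twist deg +cw 0.27
```

{"fn": "servo_tool", "kwargs": {"motion": [[[0.01,-0.002,-0.001,0],[0.02,0,0,0],[0.02,0,0,0],[0.02,0,0,0],[0.02,0,0,0],[0.01,0,0,0],[0,0,0,0],[0,0,0,0]]], "grip": 110, "grip_force": 20}}

```text
clock: 4.25
ee_pos: [0.5143, 0.2468, 0.2034]
orientation: [0.002, 1.57, -2.816]
contact_force: [-0.3, 0.1, -0.3]
grip_width: 0.0486
```

```bash
python3 - <<'E'
from h import *
plan([.515,.247,.142],.33+np.pi/2)
p=eyes.camera_params('wrist'); print(proj(p,[.515,.247,.096]))
im=eyes.capture('wrist'); cv2.imwrite('pics/w2.png',im[:,:,::-1])
E
```

```text
t 4.25 pos [0.5143 0.2468 0.2034] yang -1.2471 q [0.353 0.035 1.92  0.    1.188 1.6  ] F [-0.27  0.14 -0.28] w 0.0486
shift [ 0.0614  0.0001 -0.0008] twist deg +cw -0.36
(np.float64(323.41830288840646), np.float64(229.84313176574395))
```

View pics/w2.png

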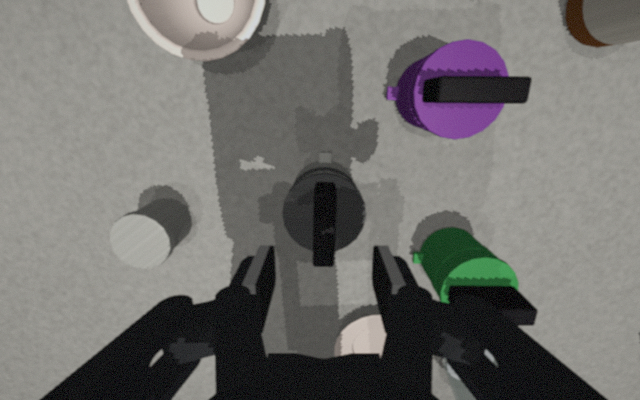

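{"fn": "servo_tool", "kwargs": {"motion": [[[0.01,0,0,0],[0.015,0,0,0],[0.015,0,0,0],[0.011,0,0,0],[0.006,0,0,0],[0.004,0,0,0],[0,0,0,0],[0,0,0,0]]]}}

```text
clock: 4.97
ee_pos: [0.5148, 0.247, 0.1434]
orientation: [-3.112, 1.57, 0.353]
contact_force: [-0.5, -0.3, 0.1]
grip_width: 0.0486
```

{"fn": "servo_tool", "kwargs": {"motion": [[[0,0,0,0],[0,0,0,0],[0,0,0,0],[0,0,0,0],[0,0,0,0],[0,0,0,0],[0,0,0,0],[0,0,0,0]]], "grip": 255, "grip_force": 50}}

```text
clock: 5.63
ee_pos: [0.5151, 0.247, 0.1438]
orientation: [3.134, 1.569, 0.316]
contact_force: [0.6, -0.4, 5.2]
grip_width: 0.013
```

```bash
python3 - <<'E'
from h import *
plan([.515,.247,.142],.33+np.pi/2)
im=eyes.capture('wrist'); cv2.imwrite('pics/w3.png',im[:,:,::-1])
E
```

```text
t 5.63 pos [0.5151 0.247  0.1438] yang -1.2474 q [ 0.353  0.105  1.956 -0.     1.078  1.601] F [ 0.58 -0.42  5.15] w 0.013
shift [ 0.0018 -0.      0.0001] twist deg +cw -0.38
```

View pics/w3.png

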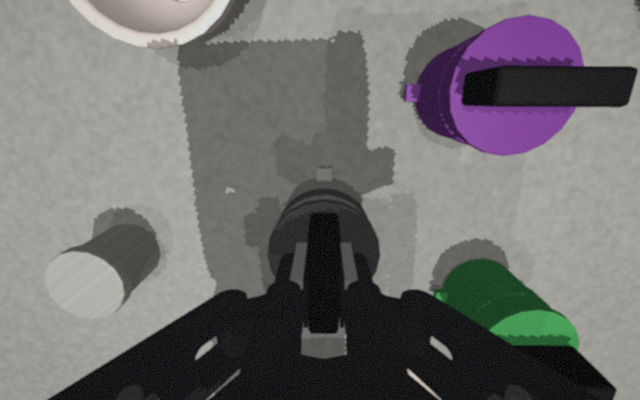

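{"fn": "servo_tool", "kwargs": {"motion": [[[-0.005,0,0,0],[-0.015,0,0,0],[-0.025,0,0,0],[-0.03,0,0,0],[-0.03,0,0,0],[-0.03,0,0,0],[-0.025,0,0,0],[-0.01,0,0,0]]], "grip_force": 60}}

```text
clock: 6.35
ee_pos: [0.5149, 0.2471, 0.3161]
orientation: [-3.084, 1.567, 0.381]
contact_force: [0.4, 0.1, -3.0]
grip_width: 0.0126
```

```bash
python3 - <<'E'
from h import *
plan([.474,-.271,.314],.906+np.pi/2)
E
```

```text
t 6.35 pos [0.5149 0.2471 0.3161] yang -1.2472 q [ 0.353 -0.059  1.817  0.     1.38   1.601] F [ 0.44  0.13 -2.98] w 0.0126
shift [0.0013 0.4782 0.2035] twist deg +cw -33.37
```

{"fn": "servo_tool", "kwargs": {"motion": [[[0,0.012,0.005,0],[0,0.024,0.01,0],[0,0.03,0.0128,0],[0,0.03,0.0128,0],[0,0.03,0.0128,0],[0,0.03,0.0128,0],[0,0.03,0.0128,0],[0,0.03,0.0128,0]]]}}

```text
clock: 7.02
ee_pos: [0.4941, 0.011, 0.3093]
orientation: [-0.351, 1.565, 3.114]
contact_force: [1.2, -0.1, -3.8]
grip_width: 0.0132
```

{"fn": "servo_tool", "kwargs": {"motion": [[[0,0.03,0.0128,0],[0,0.03,0.0128,0],[0,0.03,0.0128,0],[0,0.03,0.0128,0],[0,0.03,0.0128,0],[0,0.03,0.0128,0],[0,0.03,0.0128,0],[0,0.03,0.0128,0]]]}}

```text
clock: 7.68
ee_pos: [0.4732, -0.2485, 0.3092]
orientation: [-0.869, 1.565, 2.595]
contact_force: [1.0, 0.4, -3.8]
grip_width: 0.0127
```

{"fn": "servo_tool", "kwargs": {"motion": [[[0,0.016,0.0065,-5],[0,0,0,-6],[0,0,0,-6],[0,0,0,-6],[0,0,0,-6],[0,0,0,-4.4],[0,0,0,0],[0,0,0,0]]]}}

```text
clock: 8.35
ee_pos: [0.473, -0.2642, 0.3101]
orientation: [-1.472, 1.566, 2.573]
contact_force: [-0.1, -0.6, -2.6]
grip_width: 0.0125
```

```bash
python3 - <<'E'
from h import *
plan([.529,-.2005,.314],.906+np.pi/2)
p=eyes.camera_params('wrist'); print(proj(p,[.529,-.2005,.115]))
np.save('p4.npy',p,allow_pickle=True)
im=eyes.capture('wrist'); cv2.imwrite('pics/w4.png',im[:,:,::-1])
E
```

```text
t 8.35 pos [ 0.473  -0.2642  0.3101] yang -0.6669 q [-0.608 -0.118  1.883 -0.     1.382  0.058] F [-0.06 -0.55 -2.62] w 0.0125
shift [-0.004   0.0046 -0.0847] twist deg +cw -0.12
(np.float64(330.53569177333577), np.float64(90.76105187974944))
```

View pics/w4.png

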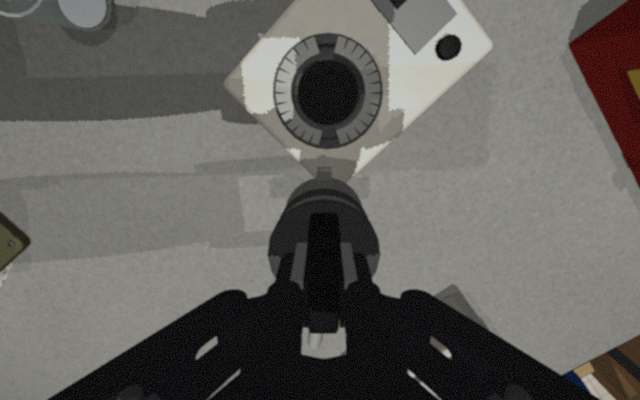

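```bash
python3 - <<'E'
from h import *
im=cv2.imread('pics/w4.png')
cv2.imwrite('pics/w4c.png',cv2.resize(im[25:155,265:390],None,fx=4.5,fy=4.5,interpolation=cv2.INTER_CUBIC))
E
```

```text
(no output)
```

View pics/w4c.png

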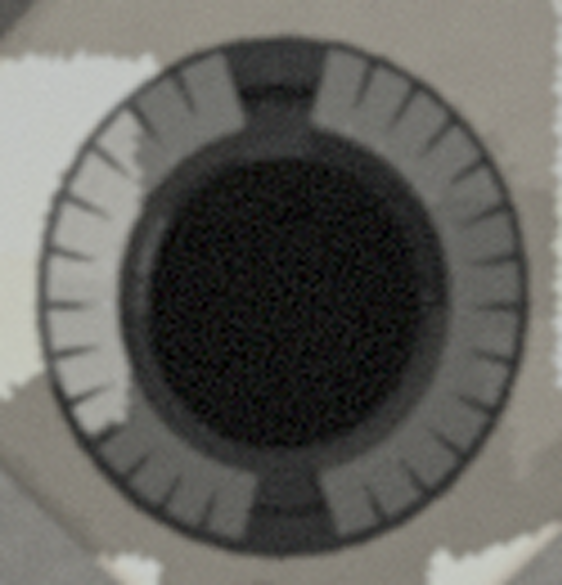

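```bash
python3 - <<'E'
from h import *
p=np.load('p4.npy',allow_pickle=True).item()
c=lambda u,v:(265+(u+.5)/4.5-.5,25+(v+.5)/4.5-.5)
X=lambda u,v:onz(p,*c(u,v),.115)
def mid(*pts): return np.mean([X(*q) for q in pts],0)
T=mid((226,55),(328,53),(245,123),(308,119)); B=mid((243,539),(340,537),(258,475),(315,470))
print(T,B,np.linalg.norm(T-B),(T+B)/2,np.arctan2(*(T-B)[1::-1]))
To=mid((226,55),(328,53));Bo=mid((243,539),(340,537)); print(np.linalg.norm(To-Bo),(To+Bo)/2,np.arctan2(*(To-Bo)[1::-1]))
def circ(pts):
    P=np.array([X(*q)[:2] for q in pts]);A=np.c_[2*P,np.ones(len(P))];s=np.linalg.lstsq(A,(P**2).sum(1),rcond=None)[0]
    return s[:2],np.sqrt(s[2]+s[0]**2+s[1]**2)
print('outer',circ([(40,300),(527,300),(110,132),(455,128),(226,45),(328,45),(243,548),(340,547),(110,475),(470,455)]))
print('inner',circ([(120,300),(447,300),(245,123),(308,119),(258,475),(315,470),(150,200),(425,205)]))
o,R=pose(); print('bar ang',np.arctan2(R[1,1],R[0,1])+np.pi/2)
E
```

```text
[ 0.54715207 -0.17149479  0.115     ] [ 0.50543503 -0.2285754   0.115     ] 0.07070011807650302 [ 0.52629355 -0.20003509  0.115     ] 0.9396680451638548
0.08194301352367633 [ 0.52624762 -0.20051987  0.115     ] 0.9405900851164023
outer (array([ 0.52567295, -0.20076605]), np.float64(0.043110280539674965))
inner (array([ 0.52660429, -0.19987228]), np.float64(0.029768592115625665))
bar ang 0.9041737454941078
```

```bash
python3 - <<'E'
from h import *
im=cv2.imread('pics/w4.png')
a=cv2.resize(im[155:275,260:390],None,fx=5,fy=5,interpolation=cv2.INTER_CUBIC)
cv2.imwrite('pics/w4d.png',cv2.convertScaleAbs(a,alpha=1.8,beta=15))
E
```

```text
(no output)
```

View pics/w4d.png

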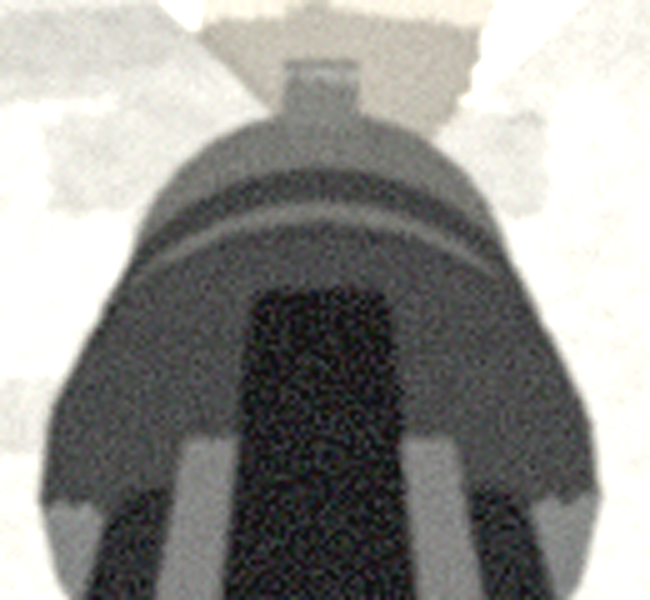

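```bash
python3 - <<'E'
from h import *
p=np.load('p4.npy',allow_pickle=True).item()
o,R=pose(); t=o['ee_pos']
c=lambda u,v:(260+(u+.5)/5-.5,155+(v+.5)/5-.5)
for dz in (.142,.1438,.146):
    u=t[2]-dz
    for (uv,h) in (((321,61),.008),((321,77),.013),((320,225),.066)):
        print(dz,uv,(R.T@(onz(p,*c(*uv),u+h)-t)).round(4))
    print('bar far top edge', (R.T@(onz(p,*c(320,290),u+.096)-t)).round(4))
E
```

```text
0.142 (321, 61) [ 0.134  -0.0003 -0.035 ]
0.142 (321, 77) [ 0.129  -0.0002 -0.0339]
0.142 (320, 225) [ 0.076  -0.0003 -0.0305]
bar far top edge [ 0.046  -0.0003 -0.0345]
0.1438 (321, 61) [ 0.1358 -0.0003 -0.0347]
0.1438 (321, 77) [ 0.1308 -0.0003 -0.0336]
0.1438 (320, 225) [ 0.0778 -0.0003 -0.0299]
bar far top edge [ 0.0478 -0.0003 -0.0339]
0.146 (321, 61) [ 0.138  -0.0003 -0.0342]
0.146 (321, 77) [ 0.133  -0.0003 -0.0331]
0.146 (320, 225) [ 0.08   -0.0003 -0.0292]
bar far top edge [ 0.05   -0.0003 -0.0331]
```

```bash
python3 - <<'E'
from h import *
plan([.5266,-.1997,.275],.94+np.pi/2)
E
```

```text
t 8.4 pos [ 0.4733 -0.2643  0.3107] yang -0.6666 q [-0.608 -0.119  1.882 -0.     1.382  0.058] F [ 0.3  -0.53 -2.59] w 0.0129
shift [ 0.0356  0.0021 -0.0837] twist deg +cw -2.05
```

{"fn": "servo_tool", "kwargs": {"motion": [[[0,0,-0.01,0],[0,0.001,-0.02,0],[0,0.001,-0.02,0],[0,0,-0.02,0],[0.009,0,-0.0137,0],[0.014,0,0,-2.1],[0.012,0,0,0],[0,0,0,0]]]}}

```text
clock: 9.07
ee_pos: [0.526, -0.1987, 0.2734]
orientation: [-1.369, 1.564, 2.715]
contact_force: [-0.2, 0.3, -4.3]
grip_width: 0.0128
```

```bash
python3 - <<'E'
from h import *
plan([.5266,-.1997,.275],.94+np.pi/2)
p=eyes.camera_params('wrist'); np.save('p5.npy',p,allow_pickle=True)
im=eyes.capture('wrist')[:,:,::-1]; cv2.imwrite('pics/w5.png',im)
a=cv2.resize(im[100:270,240:410],None,fx=3.5,fy=3.5,interpolation=cv2.INTER_CUBIC)
cv2.imwrite('pics/w5c.png',cv2.convertScaleAbs(a,alpha=1.8,beta=15))
E
```

```text
t 9.07 pos [ 0.526  -0.1987  0.2734] yang -0.6283 q [-0.457 -0.045  1.876 -0.     1.318  0.172] F [-0.24  0.33 -4.29] w 0.0128
shift [-0.0016  0.0011  0.0005] twist deg +cw 0.14
```

View pics/w5c.png

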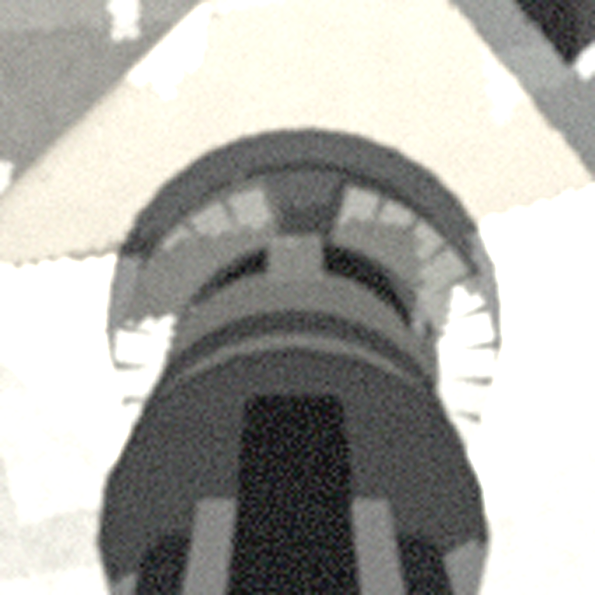

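```bash
python3 - <<'E'
from h import *
p=np.load('p5.npy',allow_pickle=True).item()
o,R=pose(); t=o['ee_pos']
c=lambda u,v:(240+(u+.5)/3.5-.5,100+(v+.5)/3.5-.5)
f=lambda u,v,z:(R.T@(onz(p,*c(u,v),z)-t)).round(4)
u0=t[2]-.1438
print('slot',[f(*q,.115) for q in ((268,185),(345,185),(278,232),(333,235))])
print('lug',[f(271,236,u0+.008),f(322,236,u0+.008)])
print('rim outer',[f(*q,.115) for q in ((122,258),(478,245),(306,165),(200,190),(410,190))])
E
```

```text
slot [array([ 0.1599, -0.0063, -0.041 ]), array([ 0.1599,  0.0099, -0.041 ]), array([ 0.1599, -0.0042, -0.031 ]), array([ 0.1599,  0.0075, -0.0303])]
lug [array([ 0.1358, -0.0052, -0.035 ]), array([ 0.1357,  0.0045, -0.035 ])]
rim outer [array([ 0.1601, -0.0377, -0.0252]), array([ 0.1597,  0.0384, -0.0283]), array([ 0.1599,  0.0017, -0.0451]), array([ 0.16  , -0.0206, -0.0399]), array([ 0.1598,  0.0235, -0.04  ])]
```

```bash
python3 - <<'E'
from h import *
im=cv2.imread('pics/w5.png')
a=cv2.resize(im[132:202,268:388],None,fx=6.5,fy=6.5,interpolation=cv2.INTER_CUBIC)
cv2.imwrite('pics/w5d.png',cv2.convertScaleAbs(a,alpha=2.2,beta=10))
E
```

```text
(no output)
```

View pics/w5d.png

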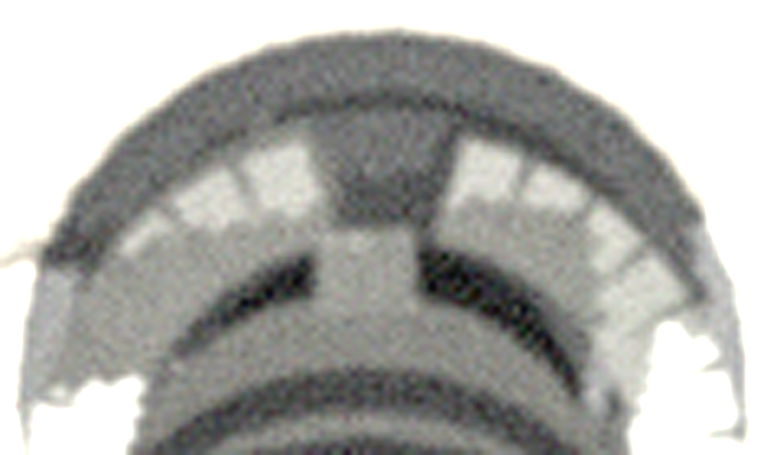

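```bash
python3 - <<'E'
from h import *
from scipy.optimize import least_squares
p=np.load('p5.npy',allow_pickle=True).item()
o,R=pose(); t=o['ee_pos']
c=lambda u,v:(268+(u+.5)/6.5-.5,132+(v+.5)/6.5-.5)
f=lambda u,v,z:(R.T@(onz(p,*c(u,v),z)-t))[1:]
def fit(pts,r,z=.115):
    P=np.array([f(*q,z) for q in pts])
    s=least_squares(lambda x:np.hypot(*(P-x).T)-r,[0,0]); return s.x.round(4),(s.fun*1e3).round(1)
print('bore',fit([(312,250),(240,283),(185,340),(430,243),(500,278),(560,330),(588,385)],.030))
print('outer',fit([(88,275),(180,170),(300,110),(400,97),(470,112),(600,190),(700,295)],.042))
print('slot',[f(*q,.115).round(4) for q in ((310,130),(458,130),(330,215),(435,225))])
u0=t[2]-.1438
print('lug',f(318,228,u0+.008).round(4),f(415,228,u0+.008).round(4))
# jar body outer at lower part: foot circle visible outline? 
print('foot-body',fit([(200,345),(290,305),(440,300),(520,345)],.028,u0))
E
```

```text
bore (array([0.    , 0.0017]), array([ 0.4, -0.2, -1.2,  1.1,  0.2, -0.2, -1.2]))
outer (array([ 0.0015, -0.0024]), array([-1.1, -0.2,  0.6,  1. ,  0.4, -1.3, -0.3]))
slot [array([-0.007 , -0.0416]), array([ 0.0097, -0.0417]), array([-0.0048, -0.0319]), array([ 0.0073, -0.0308])]
lug [-0.0055 -0.0353] [ 0.0044 -0.0353]
foot-body (array([-0.0009,  0.0012]), array([ 0.2, -0.4,  0.3, -0.1]))
```

{"fn": "servo_tool", "kwargs": {"motion": [[[0,0.0017,0,0],[0,0,0,0],[0.004,0,0,0],[0.004,0,0,0],[0.003,0,0,0],[0.003,0,0,0],[0.002,0,0,0],[0,0,0,0]]]}}

```text
clock: 9.78
ee_pos: [0.5284, -0.2007, 0.2611]
orientation: [-1.38, 1.57, 2.704]
contact_force: [-0.4, -0.5, -3.4]
grip_width: 0.013
```

```bash
python3 - <<'E'
from h import *
plan([.5266,-.1997,.2488],.94+np.pi/2); print(monitor.get_obs()['ft_torque'])
im=eyes.capture('wrist')[:,:,::-1]; cv2.imwrite('pics/w6.png',im)
a=cv2.resize(im[140:220,268:388],None,fx=6.5,fy=6.5,interpolation=cv2.INTER_CUBIC)
cv2.imwrite('pics/w6c.png',cv2.convertScaleAbs(a,alpha=2.2,beta=10))
E
```

```text
t 9.78 pos [ 0.5284 -0.2007  0.2611] yang -0.6279 q [-0.458 -0.031  1.884 -0.     1.29   0.17 ] F [-0.37 -0.48 -3.35] w 0.013
shift [ 0.0123 -0.0021  0.0003] twist deg +cw 0.17
[ 0.02071937  0.036291   -0.08316545]
```

View pics/w6c.png

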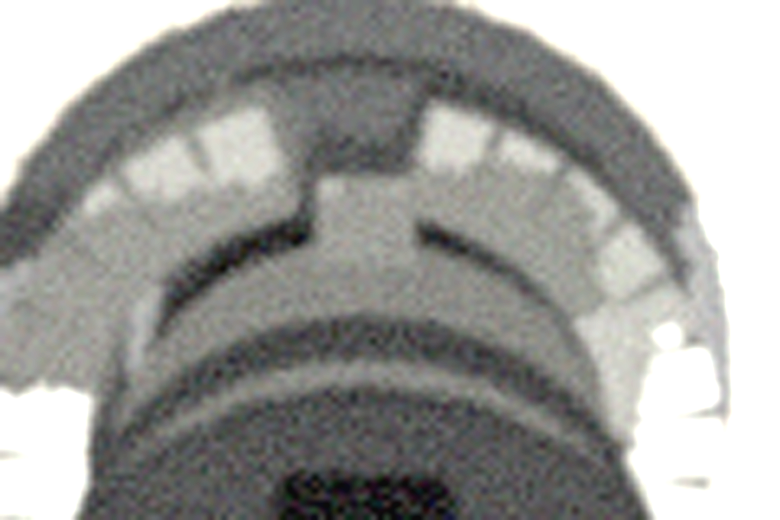

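{"fn": "servo_tool", "kwargs": {"motion": [[[0,-0.0015,0,0],[0,0,0,0],[0.001,0,0,0],[0.001,0,0,0],[0.001,0,0,0],[0.001,0,0,0],[0,0,0,0],[0,0,0,0]]]}}

```text
clock: 10.5
ee_pos: [0.5275, -0.1999, 0.2578]
orientation: [-1.408, 1.571, 2.676]
contact_force: [-0.5, -0.4, -2.7]
grip_width: 0.013
```

```bash
python3 - <<'E'
from h import *
plan([.5266,-.1997,.2488],.94+np.pi/2); print(monitor.get_obs()['ft_torque'])
im=eyes.capture('wrist')[:,:,::-1]; cv2.imwrite('pics/w7.png',im)
a=cv2.resize(im[140:220,268:388],None,fx=6.5,fy=6.5,interpolation=cv2.INTER_CUBIC)
cv2.imwrite('pics/w7c.png',cv2.convertScaleAbs(a,alpha=2.2,beta=10))
E
```

```text
t 10.5 pos [ 0.5275 -0.1999  0.2578] yang -0.6278 q [-0.457 -0.031  1.89   0.     1.283  0.17 ] F [-0.54 -0.35 -2.72] w 0.013
shift [ 0.009  -0.0008  0.0003] twist deg +cw 0.17
[-0.04409329  0.02446487 -0.00230059]
```

View pics/w7c.png

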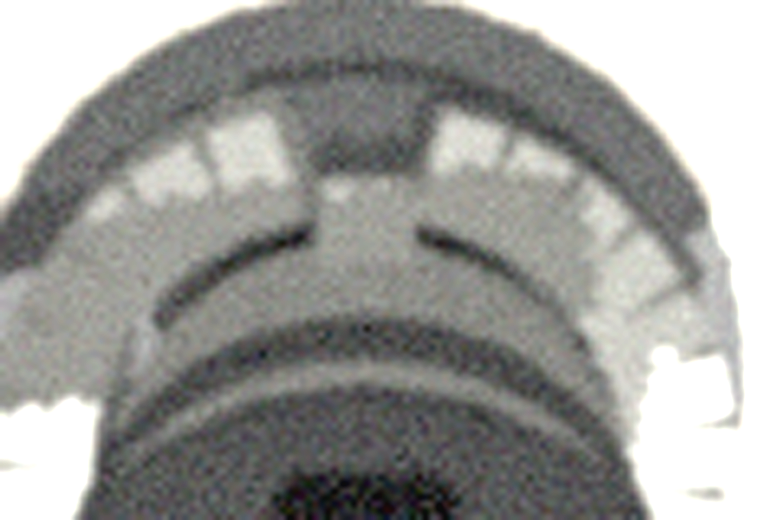

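{"fn": "servo_tool", "kwargs": {"motion": [[[0,-0.0003,0,0],[0.001,0,0,0],[0.001,0,0,0],[0.001,0,0,0],[0.001,0,0,0],[0.001,0,0,0],[0,0,0,0],[0,0,0,0]]]}}

```text
clock: 11.22
ee_pos: [0.5272, -0.1998, 0.2528]
orientation: [-1.378, 1.571, 2.706]
contact_force: [0.4, 0.1, -2.9]
grip_width: 0.013
```

```bash
python3 - <<'E'
from h import *
plan([.5266,-.1997,.2488],.94+np.pi/2); print(monitor.get_obs()['ft_torque'])
E
```

```text
t 11.22 pos [ 0.5272 -0.1998  0.2528] yang -0.6278 q [-0.457 -0.028  1.895 -0.     1.274  0.17 ] F [ 0.42  0.08 -2.93] w 0.013
shift [ 0.004  -0.0005  0.0003] twist deg +cw 0.17
[ 0.00913812 -0.01325188  0.04958687]
```

{"fn": "servo_tool", "kwargs": {"motion": [[[0.001,0,0,0],[0,0,0,0],[0.001,0,0,0],[0,0,0,0],[0.001,0,0,0],[0,0,0,0],[0,0,0,0],[0,0,0,0]]]}}

```text
clock: 11.88
ee_pos: [0.5273, -0.1998, 0.2499]
orientation: [1.155, 1.571, -1.044]
contact_force: [-0.5, 0.3, -3.3]
grip_width: 0.0128
```

{"fn": "servo_tool", "kwargs": {"motion": [[[0.001,0,0,0],[0,0,0,0],[0.001,0,0,0],[0,0,0,0],[0,0,0,0],[0,0,0,0],[0,0,0,0],[0,0,0,0]]]}}

```text
clock: 12.55
ee_pos: [0.5274, -0.1998, 0.2484]
orientation: [1.675, 1.57, -0.524]
contact_force: [-1.0, 0.5, 2.0]
grip_width: 0.0131
```

```bash
python3 - <<'E'
from h import *
plan([.5266,-.1997,.2488],.94+np.pi/2); print(monitor.get_obs()['ft_torque'])
im=eyes.capture('wrist')[:,:,::-1]; cv2.imwrite('pics/w8.png',im)
a=cv2.resize(im[140:220,268:388],None,fx=6.5,fy=6.5,interpolation=cv2.INTER_CUBIC)
cv2.imwrite('pics/w8c.png',cv2.convertScaleAbs(a,alpha=2.2,beta=10))
E
```

```text
t 12.55 pos [ 0.5274 -0.1998  0.2484] yang -0.6278 q [-0.457 -0.024  1.899 -0.     1.266  0.17 ] F [-1.02  0.52  1.98] w 0.0131
shift [-0.0004 -0.0007  0.0004] twist deg +cw 0.17
[ 0.14997746  0.3001025  -0.06294601]
```

View pics/w8c.png

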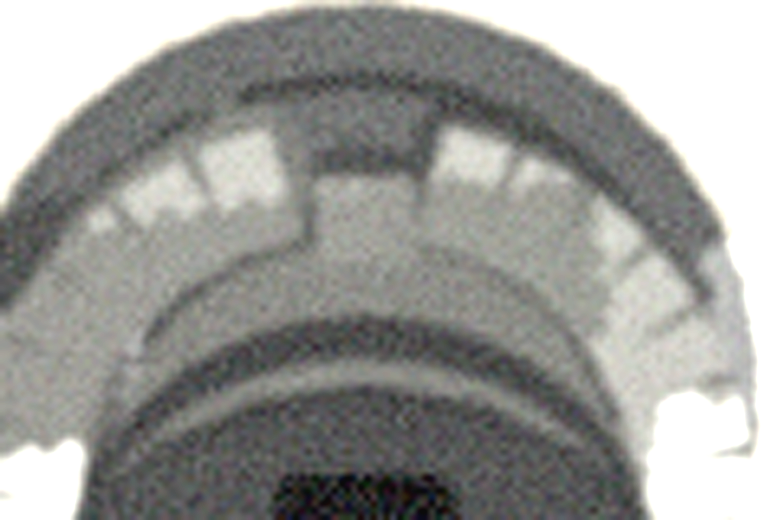

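{"fn": "servo_tool", "kwargs": {"motion": [[[0.001,0,0,0],[0,0,0,0],[0.001,0,0,0],[0,0,0,0],[0.001,0,0,0],[0,0,0,0],[0,0,0,0],[0,0,0,0]]]}}

```text
clock: 13.27
ee_pos: [0.5274, -0.1998, 0.2452]
orientation: [1.744, 1.57, -0.454]
contact_force: [-1.2, 0.8, 3.4]
grip_width: 0.0131
```

```bash
python3 - <<'E'
from h import *
plan([.5266,-.1997,.2348],.94+np.pi/2); print(monitor.get_obs()['ft_torque'])
E
```

```text
t 13.27 pos [ 0.5274 -0.1998  0.2452] yang -0.6278 q [-0.457 -0.021  1.902  0.     1.26   0.17 ] F [-1.22  0.79  3.42] w 0.0131
shift [ 0.0104 -0.0007  0.0004] twist deg +cw 0.17
[0.18020695 0.32677747 0.032813  ]
```

{"fn": "servo_tool", "kwargs": {"motion": [[[0.001,-0.0004,0,0],[0.001,0,0,0],[0.001,0,0,0],[0.001,0,0,0],[0.001,0,0,0],[0.001,0,0,0],[0,0,0,0],[0,0,0,0]]]}}

```text
clock: 13.93
ee_pos: [0.5273, -0.1997, 0.2399]
orientation: [1.69, 1.569, -0.509]
contact_force: [-1.8, 1.0, 7.8]
grip_width: 0.0128
```

{"fn": "servo_tool", "kwargs": {"motion": [[[0.001,0,0,0],[0,0,0,0],[0.001,0,0,0],[0,0,0,0],[0.001,0,0,0],[0,0,0,0],[0,0,0,0],[0,0,0,0]]]}}

```text
clock: 14.6
ee_pos: [0.5274, -0.1998, 0.2375]
orientation: [1.643, 1.569, -0.556]
contact_force: [-2.7, 0.4, 9.3]
grip_width: 0.013
```

```bash
python3 - <<'E'
from h import *
plan([.5266,-.1997,.2348],.94+np.pi/2); print(monitor.get_obs()['ft_torque'])
im=eyes.capture('wrist')[:,:,::-1]; cv2.imwrite('pics/w9.png',im)
E
```

```text
t 14.6 pos [ 0.5274 -0.1998  0.2375] yang -0.6277 q [-0.457 -0.015  1.909 -0.     1.246  0.171] F [-2.73  0.38  9.3 ] w 0.013
shift [ 0.0027 -0.0007  0.0004] twist deg +cw 0.18
[0.18984609 0.6002928  0.05198112]
```

View pics/w9.png

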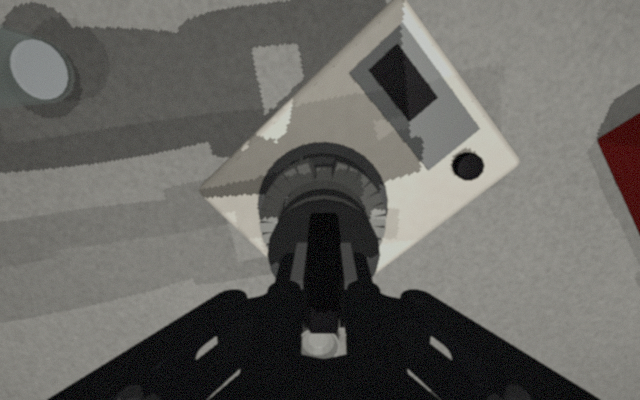

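{"fn": "servo_tool", "kwargs": {"motion": [[[0.001,-0.0003,0.0003,0],[0,0,0,0],[0.0005,0,0,0],[0,0,0,0],[0,0,0,2],[0,0,0,3],[0,0,0,3],[0,0,0,0]]]}}

```text
clock: 15.32
ee_pos: [0.5276, -0.2001, 0.2366]
orientation: [1.859, 1.567, -0.481]
contact_force: [-2.1, 0.6, 9.6]
grip_width: 0.0127
```

```bash
python3 - <<'E'
from h import *
plan([.5266,-.1997,.2348],.94+np.pi/2); print(monitor.get_obs()['ft_torque'])
E
```

```text
t 15.32 pos [ 0.5276 -0.2001  0.2366] yang -0.7693 q [-0.458 -0.014  1.91  -0.     1.242  0.312] F [-2.07  0.55  9.64] w 0.0127
shift [ 0.0018 -0.001   0.0004] twist deg +cw -7.93
[ 0.15253477  0.35280873 -0.06372766]
```

{"fn": "servo_tool", "kwargs": {"motion": [[[0.0003,0,0,4],[0,0,0,5],[0,0,0,5],[0,0,0,5],[0,0,0,5],[0,0,0,4],[0,0,0,2],[0,0,0,0]]]}}

```text
clock: 15.98
ee_pos: [0.5276, -0.2005, 0.2365]
orientation: [2.213, 1.566, -0.65]
contact_force: [-2.0, -1.3, 9.8]
grip_width: 0.0128
```

```bash
python3 - <<'E'
from h import *
plan([.5266,-.1997,.2348],.94+np.pi/2); print(monitor.get_obs()['ft_torque'])
im=eyes.capture('wrist')[:,:,::-1]; cv2.imwrite('pics/w10.png',im)
E
```

```text
t 15.98 pos [ 0.5276 -0.2005  0.2365] yang -1.2921 q [-4.580e-01 -1.400e-02  1.910e+00 -1.000e-03  1.241e+00  8.350e-01] F [-1.96 -1.33  9.79] w 0.0128
shift [ 0.0016 -0.001   0.0008] twist deg +cw -37.89
[-0.14653306  0.29912161 -0.04646056]
```

View pics/w10.png

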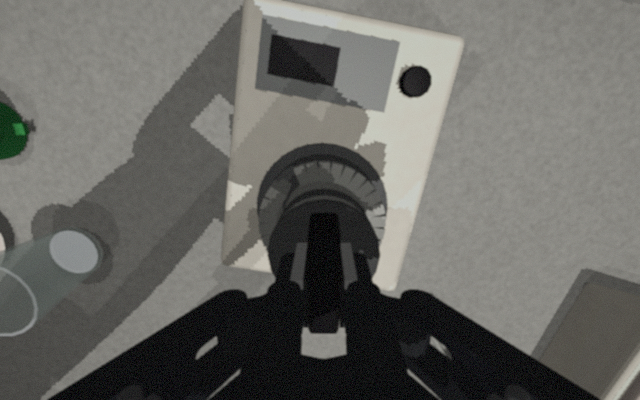

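{"fn": "servo_tool", "kwargs": {"motion": [[[0,0,0,3],[0,0,0,5],[0,0,0,6],[0,0,0,6],[0,0,0,6],[0,0,0,4],[0,0,0,2],[0,0,0,0]]]}}

```text
clock: 16.7
ee_pos: [0.5276, -0.2005, 0.2364]
orientation: [2.774, 1.566, -0.648]
contact_force: [-1.5, -0.6, 9.1]
grip_width: 0.0129
```

{"fn": "servo_tool", "kwargs": {"motion": [[[0,0,0,3],[0,0,0,3],[0,0,0,2],[0,0,0,1],[0,0,0,0.5],[0,0,0,0.5],[0,0,0,0],[0,0,0,0]]]}}

```text
clock: 17.37
ee_pos: [0.5276, -0.2005, 0.2364]
orientation: [2.953, 1.566, -0.642]
contact_force: [-0.4, 0.1, 9.7]
grip_width: 0.0129
```

```bash
python3 - <<'E'
from h import *
plan([.5266,-.1997,.2348],.94+np.pi/2); print(monitor.get_obs()['ft_torque'])
E
```

```text
t 17.37 pos [ 0.5276 -0.2005  0.2364] yang -2.0239 q [-4.580e-01 -1.400e-02  1.910e+00 -1.000e-03  1.241e+00  1.566e+00] F [-0.4   0.09  9.69] w 0.0129
shift [ 0.0016 -0.0002  0.0012] twist deg +cw -79.82
[-0.16742152  0.37639377  0.09977573]
```

{"fn": "servo_tool", "kwargs": {"motion": [[[0,0,0,0.5],[0,0,0,0.5],[0,0,0,0.5],[0,0,0,0.4],[0,0,0,0],[0,0,0,0],[0,0,0,0],[0,0,0,0]]]}}

```text
clock: 18.03
ee_pos: [0.5276, -0.2004, 0.2365]
orientation: [2.993, 1.566, -0.635]
contact_force: [-0.9, -1.4, 10.7]
grip_width: 0.013
```

```bash
python3 - <<'E'
from h import *
plan([.5266,-.1997,.2348],.94+np.pi/2); print(monitor.get_obs()['ft_torque'])
E
```

```text
t 18.03 pos [ 0.5276 -0.2004  0.2365] yang -2.0569 q [-4.580e-01 -1.400e-02  1.910e+00 -1.000e-03  1.241e+00  1.599e+00] F [-0.9  -1.36 10.75] w 0.013
shift [ 0.0016 -0.0002  0.0012] twist deg +cw -81.71
[-0.16487713  0.26826797  0.0713983 ]
```

{"fn": "servo_tool", "kwargs": {"motion": [[[-0.0008,0,0,0],[0,0,0,0],[-0.0008,0,0,0],[0,0,0,0],[-0.0006,0,0,0],[0,0,0,0],[0,0,0,0],[0,0,0,0]]]}}

```text
clock: 18.7
ee_pos: [0.5276, -0.2004, 0.2383]
orientation: [2.992, 1.566, -0.636]
contact_force: [-0.4, -1.8, 8.3]
grip_width: 0.0128
```

```bash
python3 - <<'E'
from h import *
plan([.5266,-.1997,.2348],.94+np.pi/2); print(monitor.get_obs()['ft_torque'])
E
```

```text
t 18.7 pos [ 0.5276 -0.2004  0.2383] yang -2.057 q [-4.580e-01 -1.600e-02  1.909e+00 -1.000e-03  1.244e+00  1.599e+00] F [-0.44 -1.84  8.31] w 0.0128
shift [ 0.0035 -0.0002  0.0012] twist deg +cw -81.71
[-0.20475809  0.22624084  0.05302004]
```

{"fn": "servo_tool", "kwargs": {"motion": [[[-0.0007,0,0,0],[0,0,0,0],[-0.0007,0,0,0],[0,0,0,0],[-0.0007,0,0,0],[0,0,0,0],[0,0,0,0],[0,0,0,0]]]}}

```text
clock: 19.37
ee_pos: [0.5275, -0.2004, 0.2401]
orientation: [2.996, 1.566, -0.631]
contact_force: [-0.5, -0.8, 7.4]
grip_width: 0.0128
```

```bash
python3 - <<'E'
from h import *
plan([.5266,-.1997,.2348],.94+np.pi/2); print(monitor.get_obs()['ft_torque'])
E
```

```text
t 19.37 pos [ 0.5275 -0.2004  0.2401] yang -2.057 q [-4.580e-01 -1.800e-02  1.907e+00 -1.000e-03  1.247e+00  1.599e+00] F [-0.46 -0.83  7.38] w 0.0128
shift [ 0.0053 -0.0002  0.0012] twist deg +cw -81.72
[-0.19348976  0.08646166  0.04154214]
```

{"fn": "servo_tool", "kwargs": {"motion": [[[-0.0006,0,0,0],[0,0,0,0],[-0.0006,0,0,0],[0,0,0,0],[-0.0005,0,0,0],[0,0,0,0],[0,0,0,0],[0,0,0,0]]]}}

```text
clock: 20.03
ee_pos: [0.5275, -0.2004, 0.2415]
orientation: [2.98, 1.566, -0.648]
contact_force: [0.1, -0.9, 7.2]
grip_width: 0.0131
```

```bash
python3 - <<'E'
from h import *
plan([.5266,-.1997,.2348],.94+np.pi/2); print(monitor.get_obs()['ft_torque'])
E
```

```text
t 20.03 pos [ 0.5275 -0.2004  0.2415] yang -2.057 q [-4.580e-01 -1.900e-02  1.906e+00 -1.000e-03  1.250e+00  1.599e+00] F [ 0.15 -0.89  7.16] w 0.0131
shift [ 0.0067 -0.0002  0.0011] twist deg +cw -81.71
[-0.25616032  0.09363189  0.0232139 ]
```

{"fn": "servo_tool", "kwargs": {"motion": [[[0,0,0,0],[0,0,0,0],[0,0,0,0],[0,0,0,0],[0,0,0,0],[0,0,0,0],[-0.003,0,0,0],[-0.005,0,0,0]]], "grip": 100}}

```text
clock: 20.7
ee_pos: [0.5262, -0.1994, 0.2476]
orientation: [0.011, 1.569, 2.666]
contact_force: [0.6, 0.4, 0.1]
grip_width: 0.0523
```

{"fn": "servo_tool", "kwargs": {"motion": [[[-0.01,0,0,0],[-0.01,0,0,0],[-0.015,0,0,0],[-0.015,0,0,0],[-0.01,0,0,0],[-0.005,0,0,0],[0,0,0,0],[0,0,0,0]]]}}

```text
clock: 21.37
ee_pos: [0.5265, -0.1996, 0.3133]
orientation: [-3.136, 1.57, -0.481]
contact_force: [-0.2, -0.4, -0.6]
grip_width: 0.0518
```

```bash
python3 - <<'E'
from h import *
plan([.5266,-.1997,.2348],.94+np.pi/2); print(monitor.get_obs()['ft_torque'])
p=eyes.camera_params('wrist'); np.save('p11.npy',p,allow_pickle=True)
im=eyes.capture('wrist')[:,:,::-1]; cv2.imwrite('pics/w11.png',im)
im=eyes.capture('side')[:,:,::-1]; cv2.imwrite('pics/s11.png',im)
cv2.imwrite('pics/s11c.png',cv2.resize(im[190:310,280:430],None,fx=4,fy=4,interpolation=cv2.INTER_CUBIC))
E
```

```text
t 21.37 pos [ 0.5265 -0.1996  0.3133] yang -2.0572 q [-0.458 -0.074  1.836 -0.     1.379  1.6  ] F [-0.21 -0.4  -0.56] w 0.0518
shift [ 0.0785  0.0001 -0.0001] twist deg +cw -81.73
[-0.03674794 -0.03771883 -0.05497046]
```

View pics/w11.png

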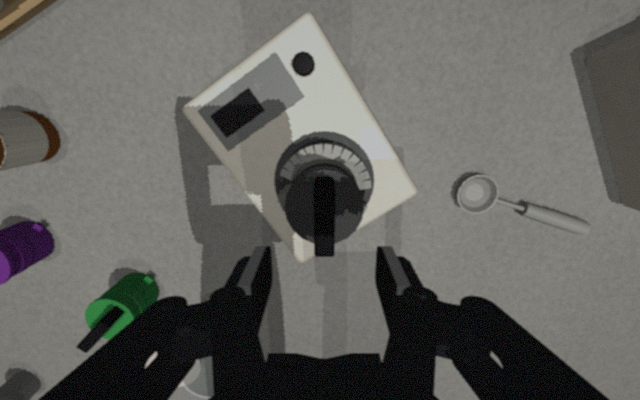

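View pics/s11c.png

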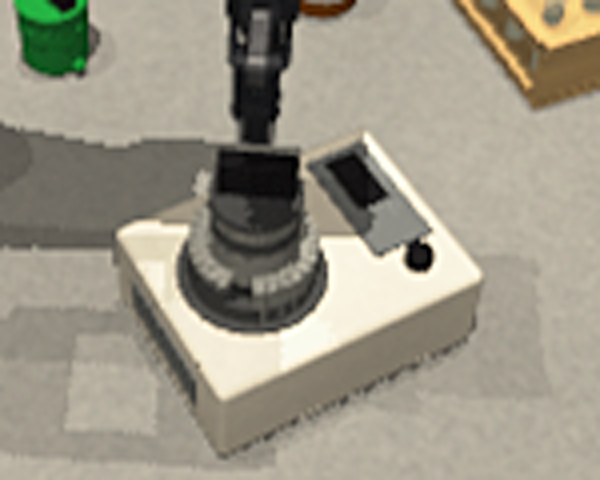

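```bash
python3 - <<'E'
from h import *
q=eyes.camera_params('side'); w=np.load('p11.npy',allow_pickle=True).item()
for z in (.190,.194,.201):
    for b in (-.49,):
        d=np.array([np.cos(b),np.sin(b)])*.025; n=np.array([-np.sin(b),np.cos(b)])*.007
        C=np.array([.5265,-.200])
        for s in (-1,1):
          for k in (-1,1):
            P=[*(C+s*d+k*n),z]; a=proj(q,P); print(z,s,k,'sidecrop',((a[0]-280)*4).__round__(1),((a[1]-190)*4).__round__(1),'wrist',np.round(proj(w,P),1))
im=cv2.imread('pics/w11.png')
cv2.imwrite('pics/w11c.png',cv2.resize(im[125:265,260:390],None,fx=4.2,fy=4.2,interpolation=cv2.INTER_CUBIC))
im=cv2.imread('pics/s11.png')
cv2.imwrite('pics/s11d.png',cv2.convertScaleAbs(cv2.resize(im[215:275,315:370],None,fx=10,fy=10,interpolation=cv2.INTER_CUBIC),alpha=1.8,beta=20))
E
```

```text
0.19 -1 -1 sidecrop 209.1 168.9 wrist [333.5 255.3]
0.19 -1 1 sidecrop 211.2 151.2 wrist [313.3 255.3]
0.19 1 -1 sidecrop 292.2 175.5 wrist [334.6 185.3]
0.19 1 1 sidecrop 293.4 157.7 wrist [312.8 185.2]
0.194 -1 -1 sidecrop 209.2 164.6 wrist [333.7 258.1]
0.194 -1 1 sidecrop 211.3 147.0 wrist [313.1 258. ]
0.194 1 -1 sidecrop 292.5 171.3 wrist [334.8 186.9]
0.194 1 1 sidecrop 293.8 153.4 wrist [312.6 186.8]
0.201 -1 -1 sidecrop 209.3 157.1 wrist [334.  263.2]
0.201 -1 1 sidecrop 211.4 139.4 wrist [312.7 263.1]
0.201 1 -1 sidecrop 293.1 163.7 wrist [335.2 189.9]
0.201 1 1 sidecrop 294.3 145.9 wrist [312.2 189.8]
```

View pics/w11c.png

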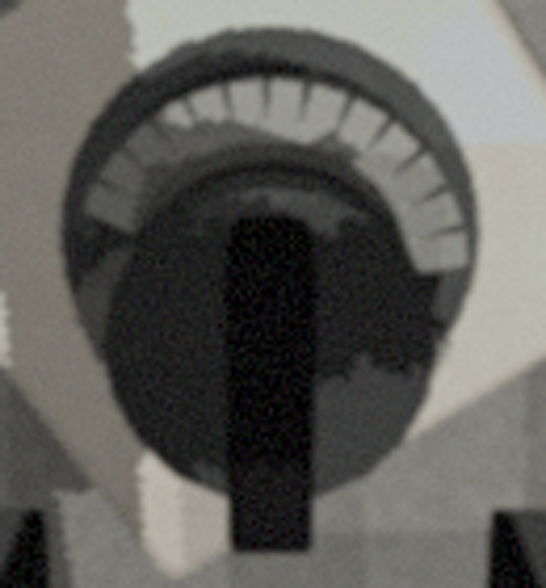

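View pics/s11d.png

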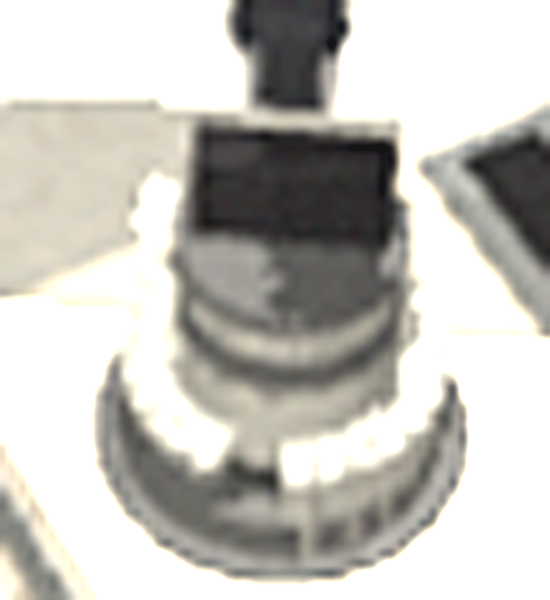

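```bash
python3 - <<'E'
from h import *
im=eyes.capture('top')[:,:,::-1]; cv2.imwrite('pics/t12.png',im)
workorder.finish_job()
E
```

```text
the job is handed in; nothing more can be done
```

View pics/t12.png

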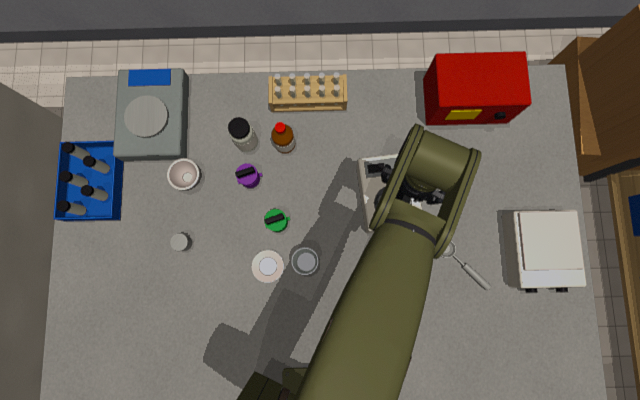

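I fitted the steel jar into the mill's collar, turned it clockwise 82° and let it rise into its lock. I released it, backed the gripper about 70 mm straight up clear of it, and handed the job in at about 21.5 s.

**Choosing the jar and aligning it:** I took the grey steel jar at top-view pixel (227, 213), not the green one (276, 220), the purple one (247, 176) or the spare pot (180, 242). The wrist camera put the slots at 0.94 rad in the world frame. The coarser top view had said 0.91, so I used the wrist value, and the lugs went in without catching on the rim.

**Pressing and locking:**
- **Force:** the highest vertical wrist reading against the mill was about 11 N.
- **Turning:** the moment about the jar's axis was no more than about 0.1 N m in the readings taken during the turn.
- **Lock:** at 82° the jar rose with the spring to about 97.7 mm before I let go. The force fell roughly as the spring should, with no pull from the collar's roof, so it was in the notch.

**Last checks:**
- **Height:** the side view agrees with a locked jar, bar top near 194 mm. The wrist view alone reads nearer 190 mm. That camera had already read low by a similar amount on the bar, so I trusted the force and the side view.
- **Not tested:** I did not twist the jar back to test the lock.
- **Bystanders:** all stand where they did in the first top picture.

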